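Tug-check the latched carrier, then turn it over in the bench turnover frame

ROBOT

A 6-joint arm with a two-finger parallel gripper is mounted at the origin on the work surface. World frame = base frame: x ahead of the robot, y to its left, z up, the work surface at z = 0. Lengths are in mm, angles in rad, forces in N, time in s.
With the tool pointing down it reaches from about 350 to 775 mm from the base axis. Payload 7.3 kg.
Tool frame: the origin (TCP) lies on the centre line of the jaws, within the pads' length; the fingertips stand 11 mm ahead of it and the grasp point (between the pads) lies 8 mm behind it; z points along the fingers, y is the line along which they close (so a half turn about z gives the same grasp; the last joint's range is limited). The gripper opens to 92 mm and grips with 3 to 60 N. Pads are 19 mm wide; open, the fingers measure 130 mm over their backs; the gripper's body (75 mm by 190 mm) begins 47 mm behind the grasp point.
Start: joints at [1.028, 0.342, 1.524, -0, 1.275, -0.146], TCP at [202.883, 484.234, 237.741] pointing down, gripper open.
Joint ranges: [-2.53, 2.53], [-0.77, 2.02], [0.04, 2.7], [-1, 4.14], [0.28, 2.66], [-3.11, 3.11]. Speed limits (rad/s): [2.57, 2.57, 3.14, 3.14, 3.14, 3.14].

INTERFACE

Orientations are given as [roll, pitch, yaw] about the fixed x, y, z axes, in that order (R = Rz(yaw) Ry(pitch) Rx(roll)).
In Python, from plant import bot gives the robot as it stands.
- The arm moves only by the tool step_arm, never from a script. Its argument "deltas" is a list of rows, each a list of 5 numbers: the opening, from 0 (shut) to 1 (fully open), then the shift along the tool's x, y, z each as a share of 0.5 m, from -1 to 1, then the turn about the tool's z as a share of pi/2 rad, from -1 to 1. In form: [[claw, x, y, z, turn], ...]. A call has 1 to 8 rows; each row shifts and turns the commanded pose from where the row before left it, along the tool's axes as they then stand; what a row does not reach is not made up. A row lasts 1/10 s, in which the tool goes at most 50 mm and 8.59 degrees, less where a joint would pass 70% of its speed; a pose out of reach is approached as far as the arm can. A call with a number of a shift or a turn outside -1 to 1 is refused whole. A call with a gripper value outside its range is refused whole. The fingers move at their own pace and stop on an object; the grip force is fixed at half the most. Time passes only in rows, so rows that do not move let the fingers close. It gives the time, the measured TCP pose, the force, the opening and the grip force at its end, in the units of the state.
- bot.get_obs(): the state, without advancing time (a new reading comes with each control period).
- bot.capture(name): name is "side" or "top" or "wrist"; returns (picture, depth): 384x512x3 uint8, red, green, blue; 384x512 float32, mm along the optical axis (not along the pixel's ray), 0 where there is no reading.
- bot.camera_params(name): a dict with "fov_y" (degrees; the focal length in pixels is half the picture's height over the tangent of half this angle, whatever the lens; pixels are square), "cx", "cy" (the principal point, pixels), "rvec" (rotation vector, rad) and "tvec" (3), from world to camera coordinates, as OpenCV has them. Camera axes: x right, y down, z forward; pixel columns grow to the right and rows downward; lengths in mm; the calibration is good to about 2 mm. A picture is of the moment at which its call begins: read the wrist's pose just before it. camera_params takes no time and is no camera call; for the wrist camera it gives the pose at the moment of the call.
- bot.close_job(): hands the job in; it is judged then, once.
The state is a dict: "time": time; "joint_positions": joint angles; "dq": joint speeds; "tau": joint torques, N m; "tool_pos": TCP position; "tcp_rot": TCP orientation; "contact_force": force on the tool from outside, world axes, zero at the start; "moment": the same for the moment, N m; "grip_width": finger opening in mm; "finger_force": force on a finger pad.
Only numpy, scipy, OpenCV 4.12 (cv2) and the standard library are available. Lean on these libraries where they do the work, as an engineer would, in place of code of your own. Each camera call takes 0.05 s, during which the arm holds its last target. There are 200 camera calls.

TASK

Before the carrier of slats in the turnover frame is turned upside down, make sure its latch holds: take the carrier's knob, give it a firm tug of about 8 to 10 N straight towards the open front of the frame (the side with the steel latch bar, nearest the robot), and let it spring back home. Then take the frame's bar handle and swing the frame, carrier and all, over to the other side until it lies fully down on its rests upside down, lowering it under control rather than letting it fall, and let go. Leave the spare carrier on the bench where it is.

Things in the scene. Friction and masses are not known exactly. Their poses are not given: they have to be found in the camera images.
- knob (a point): Grip of the upright wooden knob (40 tall, 24-28 mm thick) on the plywood carrier (118x82x35 mm) latched in the turnover frame; point 26 mm above the carrier's top, 14 below the knob's. At the start z up, x away from the robot along slide and hinge, y from hinge to bar. Carrier slides along x only: tugged to -x the sprung latch gives 1.1 mm per N, stops at 12 mm; freed, it springs home.
- bar (a point): Middle of the frame's round aluminium bar handle, 14 mm thick, 110 mm clear between its legs, 49 mm clear of the frame's edge. x along bar and hinge, y away from the hinge, z up at the start; turns with the frame. Hinge axis: 172 mm from the bar along -y; at the start both are 105 mm above the bench. The bar can turn between the fingers. Frame and carrier: 0.8-1.1 kg, 3-4 N at the bar.
- frame (a joint): Turnover frame's angle about its hinge, rad: 0 at the start, carrier upright; grows as the bar is lifted up and over; 3.14 when it lies fully over on the rests on the other side, carrier upside down, bar again 105 mm above the bench. Turns freely: past the top it falls if let go.
- spare_knob (a point): Same point on the knob of the spare carrier: a loose twin (118x82x35 mm plus 40 mm knob) standing alone on the bench to one side of the turnover stand, with no frame or bar. Not to be moved.

How it is judged:
By the outcome, as a careful person would: the job done as asked, in the order asked, and still so for the second after the job is handed in, with the robot touching nothing.
It also fails if it takes over 51 s, if anything falls off the work surface, if the arm or the gripper's body presses on something with over 40 N, if the wrist force passes 120 N, or if a joint passes its speed limit or range.

## Working session

There is one attempt and no reset: what is moved stays moved. The work goes in short steps, Python scripts to look and compute and a tool call to move; the robot and the scene stay as the last step left them, time stands still between calls to the robot, and variables do not carry over. Pictures are saved under pics/ and viewed, at most 10 in all, crops included, and the job is handed in when it is done.

Besides the shell and the picture viewer there is one more tool, called after ">>>" by a JSON object that holds its "name" and its "arguments", one argument or row to a line. step_arm: Moves the arm, as the interface text tells. Shift numbers are shares of 0.5 m and turn numbers shares of pi/2 rad, none past 1 either way. Its arguments: {"type":"object","properties":{"deltas":{"type":"array","items":{"type":"array","items":{"type":"number","minimum":-1,"maximum":1}}}},"required":["deltas"]}

```bash
mkdir -p pics; ls; cat > h.py <<'E'
import numpy as np,cv2
from plant import bot
def cam(n):
    p=bot.camera_params(n);R=cv2.Rodrigues(np.array(p['rvec'],float))[0];t=np.array(p['tvec'],float).ravel()
    return R,t,192/np.tan(np.radians(p['fov_y'])/2),p['cx'],p['cy']
def w(c,u,v,d):
    R,t,f,cx,cy=c
    return R.T@(np.array([(u-cx)/f*d,(v-cy)/f*d,d])-t)
def cloud(n):
    c=cam(n);im,d=bot.capture(n);R,t,f,cx,cy=c
    v,u=np.mgrid[:384,:512]
    P=np.stack([(u-cx)/f*d,(v-cy)/f*d,d],-1)-t
    return im,d,P@R
E
python3 - <<'E'
from h import *
o=bot.get_obs();print(o)
for n in('side','top'):
    im,d,P=cloud(n);cv2.imwrite(f'pics/{n}0.png',im[...,::-1]);np.savez(f'{n}0.npz',im=im,d=d,P=P);print(n,bot.camera_params(n),(d>0).mean())
E
```

```text
pics
{'time': 0.0, 'joint_positions': array([ 1.02801068e+00,  3.42701958e-01,  1.52501370e+00, -2.90242265e-06,
        1.27538893e+00, -1.45992500e-01]), 'dq': array([ 0.00022723,  0.00094318, -0.00125367,  0.00075597,  0.00031918,
       -0.00032008]), 'tau': array([ 2.70572364e-04, -4.31245279e+01, -2.44220781e+01,  7.16474955e-02,
        5.59645495e-02, -1.53433466e-04]), 'tool_pos': array([202.66763803, 483.88527572, 237.05688245]), 'tcp_rot': array([-3.14009640e+00, -2.17202395e-04,  2.74480019e+00]), 'contact_force': array([ 0.30608734, -0.22941332,  0.58983391]), 'moment': array([-0.03897821,  0.01698396, -0.00484624]), 'finger_force': 0.0, 'grip_width': 91.90087168203841}
side {'fov_y': 54.75199215858444, 'cx': 251.84812408108135, 'cy': 193.83439597045182, 'rvec': array([ 2.15032762, -0.26854574,  0.17315223]), 'tvec': array([-521.3920608 ,  155.67658461,  752.87325077])} 0.9959818522135416
top {'fov_y': 48.74087317933866, 'cx': 250.23015263083957, 'cy': 187.60340143380557, 'rvec': array([ 2.1792381 , -2.14669985,  0.10964051]), 'tvec': array([-44.47629006, 542.24072817, 956.41207618])} 0.9956512451171875
```

View pics/side0.png

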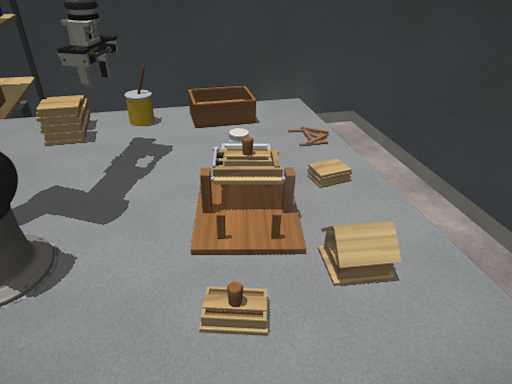

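View pics/top0.png

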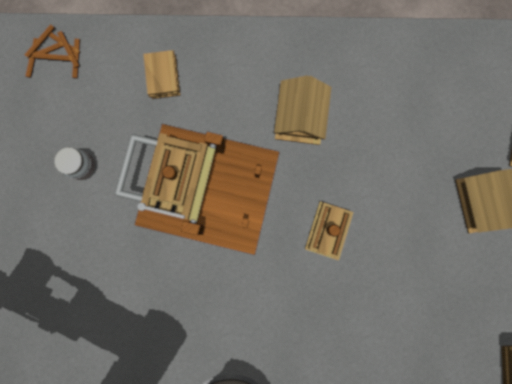

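The side view shows the stand at the centre with the latched knob near (247,146) and the spare near (235,293). In the top view the latched knob is at (170,172), the bar at about (130,167) and the spare knob at (334,229).

```bash
python3 - <<'E'
from h import *
z=np.load('top0.npz');im,P=z['im'].astype(int),z['P']
def s(v,u):print((u,v),P[v,u].round(0),im[v,u])
for u,v in[(170,172),(334,229),(184,130),(187,216)]:s(v,u)
# knob tops: local max heights
for (u0,u1,v0,v1) in[(155,190,155,190),(320,350,215,245)]:
    q=P[v0:v1,u0:u1].reshape(-1,3);m=q[:,2]>q[:,2].max()-8
    print('knob',np.median(q[m],0).round(1),q[m].min(0).round(1),q[m].max(0).round(1),m.sum())
# bar/grey pixels
sat=im.max(2)-im.min(2)
m=np.zeros(sat.shape,bool);m[125:225,105:205]=1
m&=(sat<25)&(P[...,2]>60)
print('grey',m.sum())
q=P[m];v,u=np.nonzero(m)
for c in range(112,205,6):
    k=(u>=c)&(u<c+6)
    if k.any():print(c,k.sum(),v[k].min(),v[k].max(),q[k].min(0).round(),q[k].max(0).round())
b=cv2.resize(im[110:265,100:290].astype(np.uint8),None,fx=4,fy=3.8,interpolation=cv2.INTER_CUBIC)
cv2.imwrite('pics/topcrop.png',b[...,::-1])
z=np.load('side0.npz');Q=z['P']
q=Q[130:160,235:262].reshape(-1,3);m=q[:,2]>q[:,2].max()-8;print('side knob',np.median(q[m],0).round(1))
E
```

```text
(170, 172) [555. 121. 182.] [132  86  42]
(334, 229) [ 449. -221.   76.] [133  86  45]
(184, 130) [680. 124.  19.] [120  81  48]
(187, 216) [471.  94. 126.] [143 115  74]
knob [ 437.   -43.4 1008.9] [ 437.   -43.4 1008.9] [ 437.   -43.4 1008.9] 9
knob [ 437.   -43.4 1008.9] [ 437.   -43.4 1008.9] [ 437.   -43.4 1008.9] 4
grey 954
112 25 138 220 [437. -43. 109.] [ 537.  251. 1009.]
118 152 158 217 [437. -43. 104.] [ 586.  247. 1009.]
124 193 133 198 [437. -43. 104.] [ 631.  235. 1009.]
130 153 134 215 [437. -43. 103.] [ 648.  225. 1009.]
136 104 135 209 [437. -43. 105.] [ 645.  213. 1009.]
142 74 127 209 [437. -43. 107.] [ 643.  199. 1009.]
148 63 138 210 [437. -43. 104.] [ 639.  186. 1009.]
154 63 139 211 [437. -43. 104.] [ 637.  173. 1009.]
160 23 209 213 [476. 138. 103.] [486. 155. 135.]
166 24 209 214 [474. 125. 105.] [485. 137. 136.]
172 43 206 216 [470. 114. 105.] [491. 126. 135.]
178 18 214 217 [468. 101. 105.] [476. 112. 135.]
184 1 125 125 [ 437.  -43. 1009.] [ 437.  -43. 1009.]
190 14 220 222 [459.  79. 108.] [463.  88. 114.]
196 1 221 221 [461.  77. 107.] [461.  77. 107.]
side knob [ 353.8 -651.2  560.1]
```

View pics/topcrop.png

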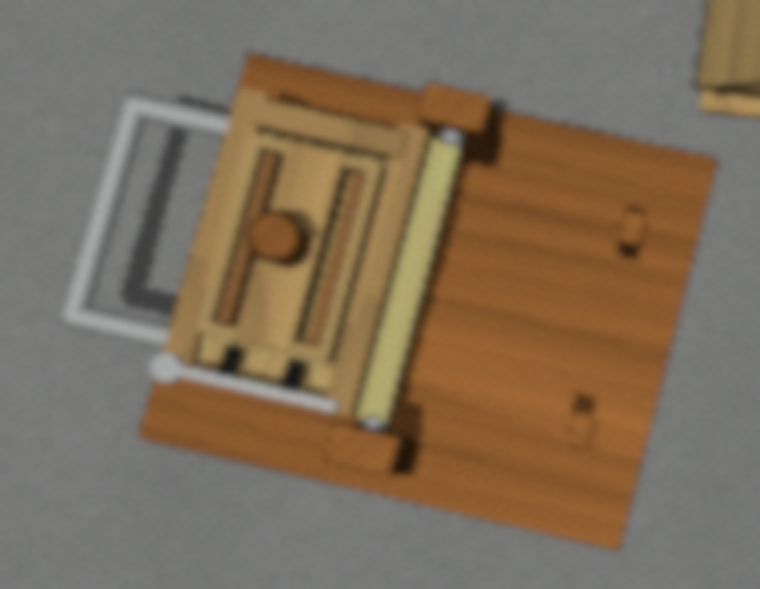

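The crop shows the bar from crop (130,103) to (72,318), the round knob at (277,237), and the steel latch bar along the lower edge. The yellow strip on the right marks the hinge.

```bash
python3 - <<'E'
from h import *
z=np.load('top0.npz');im,P,d=z['im'].astype(int),z['P'],z['d']
c=cam('top')
ok=(d>0)&(P[...,2]<400)
# knob top
for n,(u0,u1,v0,v1) in dict(knob=(155,190,155,190),spare=(320,350,215,245)).items():
    q=P[v0:v1,u0:u1].reshape(-1,3)[ok[v0:v1,u0:u1].ravel()];m=q[:,2]>np.percentile(q[:,2],99)-8
    print(n,np.median(q[m],0).round(1),q[m].min(0).round(1),q[m].max(0).round(1),m.sum())
# bar: pixels with z 90..125, grey, left part
sat=im.max(2)-im.min(2);v,u=np.mgrid[:384,:512]
m=ok&(sat<30)&(P[...,2]>85)&(P[...,2]<125)&(u<150)&(v>125)&(v<215)&(u>105)
q=P[m]
h=np.array([np.cos(0),0])
(cx,cy),(w_,h_),a=cv2.minAreaRect(q[:,:2].astype(np.float32));print('rect',cx,cy,w_,h_,a,m.sum())
# bar edge: outer 14 mm along y; fit via line iter
e1=w(c,132.2,136.0,956-0);
def onz(U,V,Z):
    R,t,f,cx,cy=c;r=R.T@np.array([(U-cx)/f,(V-cy)/f,1]);o=-R.T@t;return o+r*(Z-o[2])/r[2]
A=onz(100+131/4,110+103/3.8,110);B=onz(100+73/4,110+318/3.8,110);print('bar ends',A.round(1),B.round(1),'mid',((A+B)/2).round(1),'len',np.linalg.norm(A-B),'ang',np.degrees(np.arctan2(*(A-B)[[1,0]])))
H1=onz(100+452/4,110+135/3.8,110);H2=onz(100+373/4,110+425/3.8,110);print('hinge',H1.round(),H2.round(),np.degrees(np.arctan2(*(H1-H2)[[1,0]])))
k=onz(100+277/4,110+237/3.8,182);print('knob ray',k.round(1))
x=(A-B)/np.linalg.norm(A-B);y=np.array([-x[1],x[0],0]);M=(A+B)/2
for nm,p in(('knob',k),('h1',H1),('h2',H2)):print(nm,'rel bar',((p-M)@x).round(1),((p-M)@y).round(1))
z=np.load('side0.npz');Q=z['P'];dd=z['d'];
q=Q[130:160,235:262].reshape(-1,3)[(dd[130:160,235:262]>0).ravel()];q=q[q[:,2]<400];mm=q[:,2]>np.percentile(q[:,2],99)-6;print('side knob',np.median(q[mm],0).round(1),q[:,2].max())
print(bot.camera_params('wrist'))
E
```

```text
knob [555.2 124.5 180.6] [543.2 112.  174.9] [569.9 138.4 184.3] 154
spare [ 447.3 -221.5   75.2] [ 434.1 -235.1   70.8] [ 460.4 -208.5   79.9] 125
rect 568.8338012695312 216.50006103515625 158.4287109375 71.85059356689453 1.6153181791305542 645
bar ends [640.3 219.  110. ] [516.9 244.5 110. ] mid [578.6 231.8 110. ] len 125.97056920785153 ang -11.64450169871993
hinge [624.  45. 110.] [459.  83. 110.] -12.902491729893306
knob ray [554.2 122.7 182. ]
knob rel bar -1.9 -111.7
h1 rel bar 82.4 -173.9
h2 rel bar -86.6 -170.2
side knob [555.6 119.  180.6] 182.6476909802301
{'fov_y': 62.896705675505544, 'cx': 253.46817128483252, 'cy': 189.4229560736741, 'rvec': array([-2.40594852, -1.59924533, -0.23258549]), 'tvec': array([-523.49479987,  -35.08661567,  389.75216227])}
```

>>> {"name": "step_arm", "arguments": {
  "deltas": [
    [1,0,0,-0.02,-0.06],
    [1,0,0,-0.026,-0.06],
    [1,-0.07,-0.047,0,0],
    [1,-0.07,-0.047,0,0],
    [1,-0.07,-0.047,0,0],
    [1,-0.07,-0.047,0,0],
    [1,-0.07,-0.047,0,0],
    [1,-0.07,-0.047,0,0]
  ]
}}

```text
time: 0.9
tool_pos: [380.0, 301.4, 260.5]
tcp_rot: [-3.141, -0.0, 2.933]
contact_force: [0.2, -0.0, -0.9]
grip_width: 91.6
finger_force: 0.0
```

>>> {"name": "step_arm", "arguments": {
  "deltas": [
    [1,-0.07,-0.047,0,0],
    [1,-0.07,-0.047,0,0],
    [1,-0.07,-0.047,0,0],
    [1,-0.07,-0.047,0,0],
    [1,-0.07,-0.047,0,0],
    [1,-0.07,-0.047,0,0],
    [1,0,0,0,0],
    [1,0,0,0,0]
  ]
}}

```text
time: 1.7
tool_pos: [555.4, 120.8, 259.8]
tcp_rot: [-3.141, -0.002, 2.931]
contact_force: [0.3, 0.3, 0.3]
grip_width: 91.8
finger_force: 0.0
```

```bash
cat >> h.py <<'E'
def go(target,yaw=None):
    o=bot.get_obs();p=o['tool_pos'];r=o['tcp_rot'];R=cv2.Rodrigues(np.array([0,0,r[2]]))[0]@np.diag([1,-1,-1])
    print('t',round(o['time'],2),'at',p.round(1),'yaw',r[2].round(3),'F',o['contact_force'].round(1),'w',round(o['grip_width'],1))
    print('shift shares',(R.T@(np.array(target)-p)/500).round(4))
    if yaw is not None: print('turn',-(yaw-r[2])/(np.pi/2))
E
python3 - <<'E'
from h import *
go([554.8,122.5,161],2.93)
im,d,P=cloud('wrist');cv2.imwrite('pics/w1.png',im[...,::-1]);np.savez('w1.npz',im=im,d=d,P=P)
ok=(d>0)&(P[...,2]<190)&(P[...,2]>172)&(np.hypot(P[...,0]-555,P[...,1]-122)<40)
q=P[ok];print(ok.sum(),q.mean(0),np.percentile(q,[1,50,99],axis=0).round(1))
if ok.sum(): print(cv2.minEnclosingCircle(q[:,:2].astype(np.float32)))
E
```

```text
t 1.7 at [555.4 120.8 259.8] yaw 2.931 F [0.3 0.3 0.3] w 91.8
shift shares [0.0019 0.003  0.1977]
turn 0.0008759263863900017
955 [553.70299648 125.48443476 177.60228321] [[541.9 112.5 173.5]
 [553.6 125.5 178.1]
 [567.6 138.1 179.7]]
((554.935791015625, 125.2324447631836), 14.091394424438477)
```

View pics/w1.png

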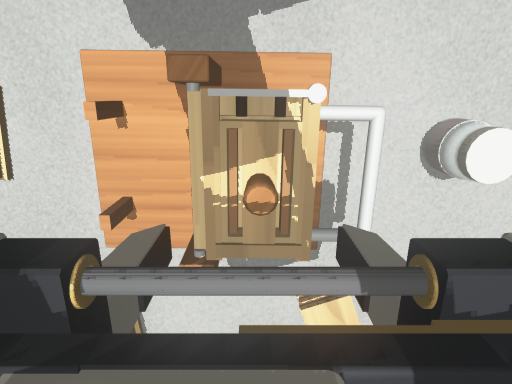

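The wrist view shows the knob at (260,193) with the carrier rails upright in the picture, so the yaw is right. The bar runs from (377,115) to (366,235).

```bash
python3 - <<'E'
from h import *
z=np.load('w1.npz');im,P,d=z['im'].astype(int),z['P'],z['d']
x=np.array([np.cos(-.21),np.sin(-.21),0]);y=np.array([-x[1],x[0],0]);K=np.array([554.6,124.,0])
for v in range(125,232,15):
    r=[(u) for u in range(340,400) if d[v,u]>0 and 90<P[v,u,2]<125]
    q=P[v,r];print(v,r[0] if r else None,r[-1] if r else None,((q-K)@x).mean().round(1),((q-K)@y).min().round(1),((q-K)@y).max().round(1),q[:,2].max().round(1))
# legs centre along x
for u in (335,345,355):
    r=[v for v in range(95,135) if 85<P[v,u,2]<125];q=P[r,u];print('leg1',u,((q-K)@x).min().round(1),((q-K)@x).max().round(1))
    r=[v for v in range(215,250) if 85<P[v,u,2]<125];q=P[r,u]
    if r:print('leg2',u,((q-K)@x).min().round(1),((q-K)@x).max().round(1))
E
```

```text
125 368 383 -50.1 105.2 117.2 111.6
140 367 381 -36.2 104.8 116.4 111.0
155 365 379 -21.9 104.6 116.0 110.7
170 363 378 -7.2 104.4 117.8 111.2
185 362 376 7.8 104.1 117.1 111.2
200 360 374 23.3 103.9 116.9 111.7
215 358 372 39.3 104.0 116.6 111.3
230 366 370 55.6 110.9 116.6 110.7
leg1 335 -67.1 -54.5
leg2 335 56.4 67.7
leg1 345 -67.1 -54.5
leg1 355 -67.1 -54.5
```

>>> {"name": "step_arm", "arguments": {
  "deltas": [
    [0.8,0.002,0.007,0.05,0],
    [0.8,0,0,0.05,0],
    [0.8,0,0,0.05,0],
    [0.8,0,0,0.03,0],
    [0.8,0,0,0.015,0],
    [0.8,0,0,0,0],
    [0.8,0,0,0,0]
  ]
}}

```text
time: 2.45
tool_pos: [555.4, 125.7, 164.2]
tcp_rot: [3.141, 0.001, 2.934]
contact_force: [0.0, -0.5, 1.1]
grip_width: 73.4
finger_force: 0.0
```

>>> {"name": "step_arm", "arguments": {
  "deltas": [
    [0.8,0,-0.002,0.008,0],
    [0,0,0,0,0],
    [0,0,0,0,0],
    [0,0,0,0,0],
    [0,0,0,0,0],
    [0,0,0,0,0],
    [0,0,0,0,0],
    [0,0,0,0,0]
  ]
}}

```text
time: 3.25
tool_pos: [555.4, 125.8, 159.4]
tcp_rot: [3.138, 0.001, 2.933]
contact_force: [2.1, 8.7, -2.1]
grip_width: 26.0
finger_force: 30.0
```

>>> {"name": "step_arm", "arguments": {
  "deltas": [
    [0,0,0.002,0,0],
    [0,0,0,0,0],
    [0,0,0,0,0]
  ]
}}

```text
time: 3.55
tool_pos: [555.4, 125.9, 159.3]
tcp_rot: [3.14, 0.0, 2.933]
contact_force: [1.0, 5.3, -0.5]
grip_width: 26.0
finger_force: 30.0
```

>>> {"name": "step_arm", "arguments": {
  "deltas": [
    [0,0,0.003,0,0],
    [0,0.006,0,0,0],
    [0,0.006,0,0,0],
    [0,0.004,0,0,0],
    [0,0,0,0,0],
    [0,0,0,0,0]
  ]
}}

```text
time: 4.15
tool_pos: [548.6, 127.5, 159.3]
tcp_rot: [-3.141, 0.002, 2.933]
contact_force: [5.0, -3.3, -3.7]
grip_width: 26.2
finger_force: 30.0
```

>>> {"name": "step_arm", "arguments": {
  "deltas": [
    [0,0.003,0,0,0],
    [0,0.003,0,0,0],
    [0,0,0,0,0],
    [0,0,0,0,0],
    [0,0,0,0,0]
  ]
}}

```text
time: 4.65
tool_pos: [546.3, 128.1, 159.3]
tcp_rot: [-3.142, 0.004, 2.933]
contact_force: [7.8, -3.5, -5.1]
grip_width: 26.5
finger_force: 30.0
```

>>> {"name": "step_arm", "arguments": {
  "deltas": [
    [0,0.0015,0,0,0],
    [0,0,0,0,0],
    [0,0,0,0,0],
    [0,0,0,0,0]
  ]
}}

```text
time: 5.05
tool_pos: [545.7, 128.2, 159.3]
tcp_rot: [3.142, 0.004, 2.933]
contact_force: [8.5, -3.4, -5.0]
grip_width: 26.2
finger_force: 30.0
```

>>> {"name": "step_arm", "arguments": {
  "deltas": [
    [0,-0.008,0,0,0],
    [0,-0.008,0,0,0],
    [0,-0.0075,0,0,0],
    [0,0,0,0,0],
    [0.8,0,0,0,0],
    [0.8,0,0,0,0],
    [0.8,0,0,0,0],
    [0.8,0,0,0,0]
  ]
}}

```text
time: 5.85
tool_pos: [555.4, 126.9, 159.2]
tcp_rot: [3.141, -0.0, 2.934]
contact_force: [-0.6, -0.1, 0.1]
grip_width: 53.6
finger_force: 0.0
```

>>> {"name": "step_arm", "arguments": {
  "deltas": [
    [0.8,0,0,-0.08,0],
    [0.8,0,0,-0.08,0],
    [0.8,0,0,-0.04,0],
    [0.45,0,0,0,0]
  ]
}}

```text
time: 6.25
tool_pos: [556.9, 127.0, 262.8]
tcp_rot: [3.139, 0.007, 2.934]
contact_force: [-0.8, 0.7, 0.5]
grip_width: 69.1
finger_force: 0.0
```

```bash
python3 - <<'E'
from h import *
x=np.array([np.cos(-.21),np.sin(-.21),0]);y=np.array([-x[1],x[0],0]);K=np.array([554.6,124.,0])
B=K+111*y+np.array([0,0,104.]);print('bar',B)
go(B+[0,0,76],2.93)
im,d,P=cloud('wrist')
ok=(d>0)&(P[...,2]<190)&(P[...,2]>172)&(np.hypot(P[...,0]-555,P[...,1]-122)<40)
print(ok.sum(),cv2.minEnclosingCircle(P[ok][:,:2].astype(np.float32)))
im,d,P=cloud('top')
ok=(d>0)&(P[...,2]<190)&(P[...,2]>172)&(np.hypot(P[...,0]-555,P[...,1]-122)<25)
print('top',ok.sum(),np.median(P[ok],0) if ok.any() else '')
E
```

```text
bar [577.73904888 232.56143153 104.        ]
t 6.25 at [556.9 127.  262.8] yaw 2.934 F [-0.8  0.7  0.5] w 69.1
shift shares [0.0028 0.2152 0.1656]
turn 0.002301801033280078
933 ((554.9976196289062, 124.96138763427734), 14.063041687011719)
top 0
```

>>> {"name": "step_arm", "arguments": {
  "deltas": [
    [0.45,0,0.07,0,0],
    [0.45,0.003,0.08,0,0],
    [0.45,0,0.07,0,0],
    [0.45,0,0,0.06,0],
    [0.45,0,0,0.06,0],
    [0.45,0,0,0.04,0],
    [0.45,0,0,0,0]
  ]
}}

```text
time: 7.05
tool_pos: [574.1, 234.0, 174.0]
tcp_rot: [-3.137, -0.009, 2.934]
contact_force: [-0.3, 0.0, 0.0]
grip_width: 41.5
finger_force: 0.0
```

```bash
python3 - <<'E'
from h import *
go([578.2,234.5,101],2.93)
im,d,P=cloud('wrist');cv2.imwrite('pics/w2.png',im[...,::-1])
im,d,P=cloud('side');cv2.imwrite('pics/s2.png',cv2.resize(im[60:260,150:350],None,fx=3,fy=3)[...,::-1])
E
```

```text
t 7.05 at [574.1 234.  174. ] yaw 2.934 F [-0.3  0.   0. ] w 41.5
shift shares [-0.0077  0.0027  0.146 ]
turn 0.0022367101544944496
```

View pics/w2.png

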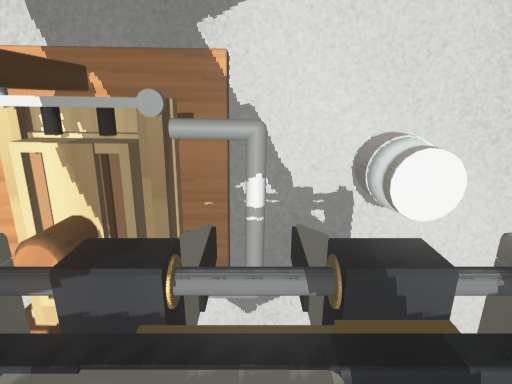

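View pics/s2.png

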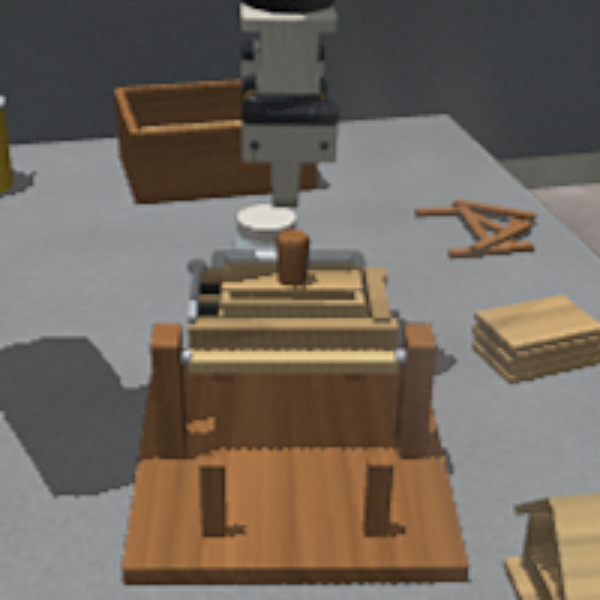

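The bar is centred between the fingers at (255,200). The knob is off to the left at (60,245) and a cup stands at (425,180). I'll check the cup's clearance from the gripper body.

```bash
python3 - <<'E'
from h import *
z=np.load('top0.npz');P,d=z['P'],z['d']
x=np.array([np.cos(-.21),np.sin(-.21),0]);y=np.array([-x[1],x[0],0]);B=np.array([578,234,0])
q=P[140:185,45:100].reshape(-1,3);q=q[(q[:,2]<400)&(q[:,2]>15)&(d[140:185,45:100].ravel()>0)]
print(len(q),q[:,2].max());print(((q-B)@x).min(),((q-B)@x).max(),((q-B)@y).min(),((q-B)@y).max())
E
```

```text
991 92.81958658532147
-48.59749909044138 18.53692588966432 98.47968000476065 163.36147183928117
```

>>> {"name": "step_arm", "arguments": {
  "deltas": [
    [0.45,-0.006,0.002,0.04,0],
    [0.45,0,0,0.04,0],
    [0.45,0,0,0.04,0],
    [0.45,0,0,0.026,0],
    [0.45,0,0,0,0],
    [0.45,0,0,0,0]
  ]
}}

```text
time: 7.75
tool_pos: [580.6, 235.0, 107.3]
tcp_rot: [3.141, 0.001, 2.933]
contact_force: [0.0, 0.3, 0.4]
grip_width: 41.3
finger_force: 0.0
```

>>> {"name": "step_arm", "arguments": {
  "deltas": [
    [0,0,0,0,0],
    [0,0,0,0,0],
    [0,0,0,0,0],
    [0,0,0,0,0],
    [0,0,0,0,0]
  ]
}}

```text
time: 8.25
tool_pos: [579.8, 233.3, 106.7]
tcp_rot: [-3.139, -0.0, 2.933]
contact_force: [-2.4, -5.7, 4.0]
grip_width: 13.0
finger_force: 30.0
```

>>> {"name": "step_arm", "arguments": {
  "deltas": [
    [0.4,0,-0.003,0,0],
    [0.4,0,0,0,0],
    [0.4,0,0,0.012,0],
    [0.4,0,0,0,0],
    [0,0,0,0,0],
    [0,0,0,0,0],
    [0,0,0,0,0],
    [0,0,0,0,0]
  ]
}}

```text
time: 9.05
tool_pos: [579.7, 233.3, 100.3]
tcp_rot: [-3.141, 0.0, 2.933]
contact_force: [0.7, -1.0, -0.2]
grip_width: 12.7
finger_force: 30.0
```

>>> {"name": "step_arm", "arguments": {
  "deltas": [
    [0,0,-0.0017,-0.034,0],
    [0,0,-0.005,-0.033,0],
    [0,0,-0.008,-0.033,0],
    [0,0,-0.0115,-0.032,0],
    [0,0,0,0,0]
  ]
}}

```text
time: 9.55
tool_pos: [576.8, 220.9, 167.5]
tcp_rot: [3.14, 0.0, 2.933]
contact_force: [-0.1, 3.7, -3.4]
grip_width: 12.7
finger_force: 30.0
```

>>> {"name": "step_arm", "arguments": {
  "deltas": [
    [0,0,-0.0145,-0.0305,0],
    [0,0,-0.0175,-0.029,0],
    [0,0,-0.02,-0.027,0],
    [0,0,-0.0225,-0.025,0],
    [0,0,-0.025,-0.0225,0],
    [0,0,-0.027,-0.02,0],
    [0,0,0,0,0]
  ]
}}

```text
time: 10.25
tool_pos: [563.7, 161.8, 246.7]
tcp_rot: [3.133, 0.003, 2.934]
contact_force: [-6.5, 14.3, 14.0]
grip_width: 13.3
finger_force: 30.0
```

```bash
python3 - <<'E'
from h import *
x=np.array([np.cos(-.21),np.sin(-.21),0]);y=np.array([-x[1],x[0],0])
o=bot.get_obs();p=o['tool_pos'];S=np.array([579.7,233.3,100.3])
a,b=(p-S)@y,p[2]-S[2];print(a,b,'radius about hinge',np.hypot(172+a,b),'th',np.arctan2(b,172+a),'expect',56.25*np.pi/180,(p-S)@x,o['contact_force']@y,o['contact_force'])
E
```

```text
-73.22662323836673 146.4468556014977 radius about hinge 176.64331708972597 th 0.9774138296378337 expect 0.9817477042468103 -0.7292937682791827 12.598907897517849 [-6.47196966 14.26136315 13.98499982]
```

>>> {"name": "step_arm", "arguments": {
  "deltas": [
    [0,0,0,0,0],
    [0,0,0,0,0]
  ]
}}

```text
time: 10.45
tool_pos: [564.0, 163.0, 245.9]
tcp_rot: [3.133, 0.002, 2.935]
contact_force: [-4.3, 15.0, 14.1]
grip_width: 13.1
finger_force: 30.0
```

```bash
cat >> h.py <<'E'
def arc():
    x=np.array([np.cos(-.21),np.sin(-.21),0]);y=np.array([-x[1],x[0],0])
    o=bot.get_obs();p=o['tool_pos'];S=np.array([579.7,233.3,100.3]);f=o['contact_force']
    a,b=(p-S)@y,p[2]-S[2];print('y,z',a.round(1),b.round(1),'r',np.hypot(172+a,b).round(1),'th',np.arctan2(b,172+a).round(3),'x',((p-S)@x).round(1),'F x,y,z',(f@x).round(1),(f@y).round(1),f[2].round(1),'M',o['moment'].round(2),'w',o['grip_width'])
E
python3 -c "
from h import *
arc()"
```

```text
y,z -72.1 145.6 r 176.6 th 0.969 x -0.7 F x,y,z -7.3 13.8 14.1 M [ 2.68  0.81 -0.09] w 13.095474537640225
```

>>> {"name": "step_arm", "arguments": {
  "deltas": [
    [0,0,0.0035,-0.005,0],
    [0,0,0,0,0],
    [0,0,0,0,0]
  ]
}}

```text
time: 10.75
tool_pos: [563.9, 162.8, 246.2]
tcp_rot: [3.138, -0.0, 2.934]
contact_force: [-2.6, 8.3, 5.3]
grip_width: 12.9
finger_force: 30.0
```

```bash
python3 -c "
from h import *
arc()
im,d,P=cloud('side');cv2.imwrite('pics/s3.png',cv2.resize(im[40:260,130:350],None,fx=2.7,fy=2.7)[...,::-1])"
```

```text
y,z -72.3 145.9 r 176.7 th 0.971 x -0.8 F x,y,z -4.3 7.6 5.3 M [ 1.58  0.54 -0.11] w 12.932782880751024
```

View pics/s3.png

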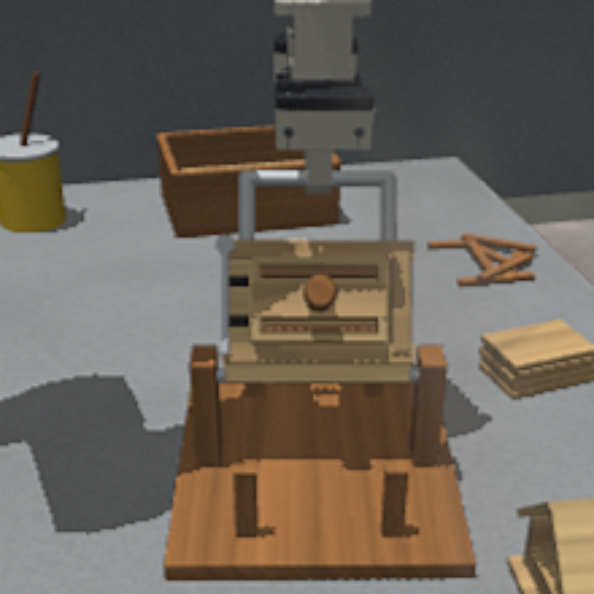

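The frame is about 55° up with the knob facing the camera at (320,290), and nothing is fouled. The radial force means the arc centre sits about 5.5 mm higher than I assumed, so I'll correct for that and go on.

>>> {"name": "step_arm", "arguments": {
  "deltas": [
    [0,0,-0.023,-0.018,0],
    [0,0,-0.032,-0.016,0],
    [0,0,-0.034,-0.013,0],
    [0,0,-0.035,-0.009,0],
    [0,0,0,0,0],
    [0,0,0,0,0]
  ]
}}

```text
time: 11.4
tool_pos: [550.1, 100.5, 274.3]
tcp_rot: [3.14, -0.002, 2.933]
contact_force: [-6.4, 4.6, 7.7]
grip_width: 12.7
finger_force: 30.0
```

```bash
python3 -c "
from h import *
arc()"
```

```text
y,z -136.0 174.0 r 177.7 th 1.367 x -1.3 F x,y,z -7.2 3.2 7.7 M [ 1.    1.12 -0.02] w 12.717558322259219
```

>>> {"name": "step_arm", "arguments": {
  "deltas": [
    [0,0.002,-0.035,-0.008,0],
    [0,0,-0.036,-0.002,0],
    [0,0,-0.036,0.002,0],
    [0,0,-0.0355,0.006,0],
    [0,0,-0.035,0.009,0],
    [0,0,-0.0335,0.013,0],
    [0,0,0,0,0],
    [0,0,0,0,0]
  ]
}}

```text
time: 12.2
tool_pos: [526.7, -4.0, 262.5]
tcp_rot: [-3.14, -0.005, 2.932]
contact_force: [-6.1, -0.7, 1.8]
grip_width: 12.8
finger_force: 30.0
```

```bash
python3 -c "
from h import *
arc();print(bot.get_obs()['joint_positions'].round(2))"
```

```text
y,z -243.2 162.2 r 177.1 th 1.984 x -2.3 F x,y,z -5.9 -1.9 1.8 M [-0.08  1.13 -0.07] w 12.834901499345248
[-0.15  0.33  1.47 -0.    1.34 -1.51]
```

>>> {"name": "step_arm", "arguments": {
  "deltas": [
    [0,0.003,-0.032,0.016,0],
    [0,0,-0.03,0.02,0],
    [0,0,-0.028,0.0225,0],
    [0,0,-0.0255,0.0255,0],
    [0,0,-0.0225,0.028,0],
    [0,0,-0.0195,0.03,0],
    [0,0,0,0,0],
    [0,0,0,0,0]
  ]
}}

```text
time: 13.0
tool_pos: [509.5, -80.5, 191.8]
tcp_rot: [-3.141, -0.004, 2.932]
contact_force: [-7.1, -0.8, -1.2]
grip_width: 12.9
finger_force: 30.0
```

```bash
python3 -c "
from h import *
arc()"
```

```text
y,z -321.6 91.5 r 175.3 th 2.592 x -3.3 F x,y,z -6.8 -2.2 -1.2 M [-0.11  1.14 -0.09] w 12.922362579318676
```

>>> {"name": "step_arm", "arguments": {
  "deltas": [
    [0,0.003,-0.011,0.021,0],
    [0,0,-0.01,0.022,0],
    [0,0,-0.008,0.0225,0],
    [0,0,-0.0065,0.023,0],
    [0,0,-0.005,0.0235,0],
    [0,0,-0.0035,0.018,0],
    [0,0,0,0,0],
    [0,0,0,0,0]
  ]
}}

```text
time: 13.8
tool_pos: [504.7, -101.0, 127.5]
tcp_rot: [3.141, -0.001, 2.933]
contact_force: [-3.7, -0.3, -2.9]
grip_width: 13.2
finger_force: 30.0
```

```bash
python3 -c "
from h import *
arc()"
```

```text
y,z -342.6 27.2 r 172.8 th 2.984 x -3.6 F x,y,z -3.5 -1.0 -2.9 M [ 0.22  0.57 -0.12] w 13.187151662542979
```

>>> {"name": "step_arm", "arguments": {
  "deltas": [
    [0,0,-0.001,0.01,0],
    [0,0,0,0.01,0],
    [0,0,0,0.01,0],
    [0,0,0,0.006,0],
    [0,0,0,0.003,0],
    [0,0,0,0,0],
    [0,0,0,0,0]
  ]
}}

```text
time: 14.5
tool_pos: [504.5, -102.3, 108.3]
tcp_rot: [-3.14, -0.0, 2.934]
contact_force: [-3.5, -4.6, -3.0]
grip_width: 13.0
finger_force: 30.0
```

```bash
python3 -c "
from h import *
arc()"
```

```text
y,z -343.9 8.0 r 172.1 th 3.095 x -3.6 F x,y,z -2.4 -5.2 -3.0 M [-0.41  0.82 -0.06] w 13.032965058444582
```

Not on the rests yet: the wrist still carries the 3 N load.

>>> {"name": "step_arm", "arguments": {
  "deltas": [
    [0,0,0,0.003,0],
    [0,0,0,0.003,0],
    [0,0,0,0,0],
    [0,0,0,0,0]
  ]
}}

```text
time: 14.9
tool_pos: [504.5, -102.4, 105.4]
tcp_rot: [-3.14, -0.0, 2.934]
contact_force: [-5.1, -5.1, -2.2]
grip_width: 13.4
finger_force: 30.0
```

```bash
python3 -c "
from h import *
arc()"
```

```text
y,z -344.0 5.1 r 172.0 th 3.112 x -3.6 F x,y,z -3.9 -6.0 -2.2 M [-0.44  0.86 -0.08] w 13.424744272372328
```

>>> {"name": "step_arm", "arguments": {
  "deltas": [
    [0,0,0,0.003,0],
    [0,0,0,0.003,0],
    [0,0,0,0.003,0],
    [0,0,0,0,0],
    [0,0,0,0,0]
  ]
}}

```text
time: 15.4
tool_pos: [504.6, -102.4, 104.1]
tcp_rot: [-3.14, 0.002, 2.934]
contact_force: [-15.6, -1.1, 24.8]
grip_width: 13.0
finger_force: 30.1
```

```bash
python3 -c "
from h import *
arc()
im,d,P=cloud('side');cv2.imwrite('pics/s4.png',cv2.resize(im[60:300,130:370],None,fx=2.5,fy=2.5)[...,::-1])"
```

```text
y,z -344.0 3.8 r 172.0 th 3.119 x -3.4 F x,y,z -15.1 -4.3 24.8 M [-0.15  2.43 -0.13] w 13.001687570135696
```

View pics/s4.png

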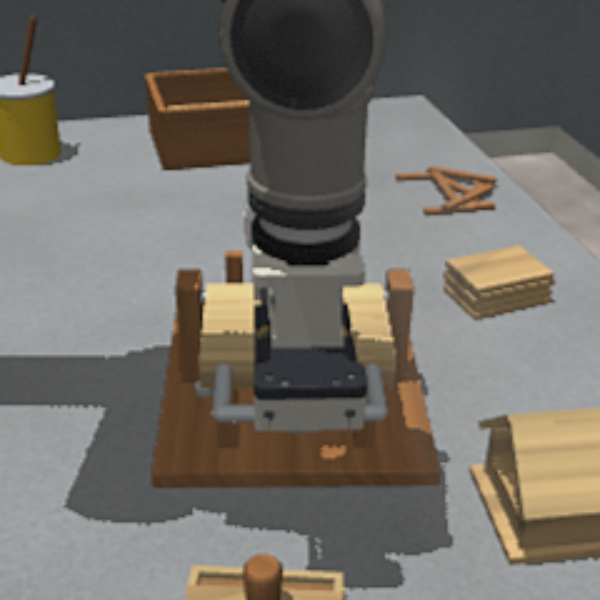

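The frame is down on its rests: the wrist now reads 25 N upward at TCP z 104, and the spare's knob at (262,575) is clear of the arm. I'll ease off and let go.

>>> {"name": "step_arm", "arguments": {
  "deltas": [
    [0,0,0,-0.004,0],
    [0,0,0,0,0],
    [0.4,0,0,0,0],
    [0.4,0,0,0,0],
    [0.4,0,0,0,0]
  ]
}}

```text
time: 15.95
tool_pos: [505.8, -101.8, 103.3]
tcp_rot: [-3.142, 0.003, 2.934]
contact_force: [0.3, 0.3, 0.0]
grip_width: 32.4
finger_force: 0.0
```

>>> {"name": "step_arm", "arguments": {
  "deltas": [
    [0.4,0,0,-0.02,0],
    [0.4,0,0,-0.04,0],
    [0.4,0,0,-0.06,0],
    [0.4,0,0,-0.08,0],
    [0.4,0,0,-0.08,0],
    [0.4,0,0,0,0],
    [0.4,0,0,0,0]
  ]
}}

```text
time: 16.65
tool_pos: [505.2, -101.7, 243.9]
tcp_rot: [-3.141, 0.003, 2.933]
contact_force: [0.0, 0.4, -0.4]
grip_width: 36.6
finger_force: 0.0
```

```bash
python3 - <<'E'
from h import *
arc()
im,d,P=cloud('side');cv2.imwrite('pics/s5.png',cv2.resize(im[60:360,130:370],None,fx=2,fy=2)[...,::-1])
sp=P[270:310,215:260][(d[270:310,215:260]>0)];m=(sp[:,2]>70)&(sp[:,2]<90);print('spare',np.median(sp[m],0))
im,d,P=cloud('wrist')
x=np.array([np.cos(-.21),np.sin(-.21),0]);y=np.array([-x[1],x[0],0]);K=np.array([504.6,-102.4,0])
g=(im.max(2).astype(int)-im.min(2)<30)&(d>0)&(P[...,2]>85)&(P[...,2]<130)&(abs((P-K)@y)<12)&(abs((P-K)@x)<50)
print('bar z top',g.sum(),np.percentile(P[g][:,2],[5,50,95]))
E
```

```text
y,z -343.2 143.6 r 223.5 th 2.444 x -3.1 F x,y,z -0.1 0.4 -0.4 M [ 0.    0.05 -0.01] w 36.59540979866265
spare [ 447.03124711 -225.9977307    75.39742137]
bar z top 1558 [105.49980539 109.32945142 111.08230569]
```

View pics/s5.png

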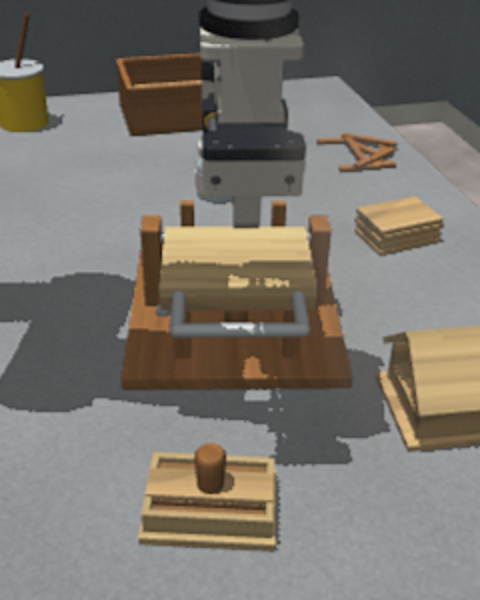

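The frame lies upside down on its rests, with the bar at (240,328) and its top at about z = 111. The spare is where it was, and the gripper is clear.

```bash
python3 -c "
from plant import bot
print(bot.close_job())"
```

```text
the job is handed in; nothing more can be done
None
```

I tugged the knob to about 9 N and it sprang home. The frame was then swung over, lowered under control onto its rests upside down and released, with the spare carrier untouched; the job was handed in at about 17 s.

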